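Take down the glue-up press stack

TASK

The glue has set: take the press stack apart from the top. First put the steel weight in the long rubber-floored tray, then the square caul in the square tray and the round caul in the round tray (either of the two first), and last lay the laminated blank along the drying rack, across both battens between the four dowels, with both ends overhanging about equally. Set each thing down flat without dropping it, and leave the yellow glue bowl and the screwdriver where they are.

Things in the scene. Friction and masses are not known exactly. Their poses are not given: they have to be found in the camera images.
- weight: Plain steel bar weight, 100 x 28 x 36 mm high, about 0.75 kg. At the start the top of the stack, lying along the blank and bridging both cauls. Origin: centre of its underside; x along its 100 mm length, y across its 28 mm width, z up.
- square_caul: Wooden pressing block, 50 x 50 x 36 mm high, about 65 g. At the start on top of the laminated blank, under one end of the weight. Its centre is about 45 mm along the blank from the blank's middle, so there is a gap of about 40 mm between the cauls. Origin: centre of its underside, z up, x and y parallel to its sides.
- round_caul: Wooden pressing disc, 50 mm diameter, 36 mm high, about 55 g. At the start on top of the laminated blank, about 45 mm along from its middle, under the other end of the weight. Origin: centre of its underside, z up.
- lamination: The glued blank: a straight bar of six light and dark wood plies, 200 x 50 x 24 mm thick, about 0.14 kg. At the start the bottom of the stack; it lies flat and loose on a fixed white board 250 x 120 x 12 mm on the bench. Origin: centre of its underside; x along its length, y across its 50 mm width, z up.
- weight_tray: Fixed dark wooden tray with a black rubber floor, the place of the weight: outside 130 x 58 mm, walls 12 mm high over the bench and 5 mm thick, floor 4 mm over the bench, inside 120 x 48 mm. The long walls are missing over the middle 65 mm, so fingers fit beside the weight. Origin: centre of the underside at bench level; x along its length, y across, z up.
- square_tray: Fixed square dark wooden tray, the place of the square caul: outside 80 x 80 mm, walls 12 mm high over the bench and 5 mm thick, floor 5 mm over the bench, inside 70 x 70 mm. Origin: centre of the underside at bench level; x and y parallel to its walls, z up.
- round_tray: Fixed round dark wooden tray, the place of the round caul: outside diameter 80 mm, rim 12 mm high over the bench and 5 mm thick, floor 5 mm over the bench, inside diameter 70 mm. Origin: centre of the underside at bench level, z up.
- drying_rack: Fixed wooden rack, the blank's place: two battens 100 mm long (along y), 20 wide, 22 high, centred at x = -80 and +80 mm, joined by a bar 24 wide, 10 high. On each batten 8 mm dowels, 20 mm tall, stand at y = -39 and +39 mm: 70 mm clear between. Blank's x parallel to rack's x (either way round), overhanging each batten by 10 mm. Origin: centre, at bench level; z up.
- glue_bowl: Empty yellow plastic bowl, 110 mm rim diameter, 55 mm high, on the bench to the left. To be left alone. Origin: centre of its underside.
- screwdriver: Wooden-handled screwdriver lying on the bench to the right, its length along its x axis. To be left alone. Origin: near its middle, at bench level.
Not all that is in view belongs to the job. Leave any purple or turquoise look-alike of the round_caul alone.

How it is judged:
By the outcome, as a careful person would: the job done as asked, in the order asked, and still so for the second after the job is handed in, with the robot touching nothing.
It also fails if it takes over 109 s, if anything falls off the work surface, if the arm or the gripper's body presses on something with over 40 N, if the wrist force passes 120 N, or if a joint passes its speed limit or range.

ROBOT

A 6-joint arm with a two-finger parallel gripper is mounted at the origin on the work surface. World frame = base frame: x ahead of the robot, y to its left, z up, the work surface at z = 0. Lengths are in m, angles in rad, forces in N, time in s.
With the tool pointing down it reaches from about 0.25 to 0.725 m from the base axis. Payload 4 kg.
Tool frame: the origin (TCP) lies midway between the tips of the shut fingers; the grasp point (between the pads) lies 19 mm behind it; x points along the fingers, y is the direction in which the jaws open and shut, and the axes are right-handed (so a half turn about x gives the same grasp; the last joint's range is limited). The gripper opens to 85 mm and grips with 20 to 120 N. Pads are 22 mm wide; open, the fingers measure 114 mm over their backs; the gripper's body (76 mm by 85 mm) begins 54 mm behind the grasp point. The pads swing forward as they close: fully open they stand 13 mm farther back than shut.
Start: joints at [-1.108, 0.241, 0.005, 1.335, 0, 1.571], TCP at [0.223, -0.447, 0.231] pointing down, gripper open.
Joint ranges: [-2.72, 2.72], [-1.05, 1.87], [-1.09, 1.28], [-1.99, 2.15], [-1.42, 1.44], [-3.14, 3.14]. Speed limits (rad/s): [2.79, 2.79, 3.14, 3.14, 3.14, 3.14].

INTERFACE

Orientations are given as a unit quaternion [x, y, z, w].
In Python, from workcell import * gives the robot as it stands.
- The arm moves only by the tool play_rows, never from a script. Its argument "plan" is a list of rows, each a list of 7 numbers: the shift along the tool's x, y, z in mm, then the turn, a rotation vector about the tool's x, y, z in rad, then the closure, from -1 (fully open) to 1 (shut). In form: [[x, y, z, rx, ry, rz, grip], ...]. A call has 1 to 20 rows; each row shifts and turns the commanded pose from where the row before left it, along the tool's axes as they then stand; what a row does not reach is not made up. A row lasts 1/12 s, in which the tool goes at most 41.7 mm and 7.16 degrees, less where a joint would pass 70% of its speed; a pose out of reach is approached as far as the arm can. A call with a gripper value outside its range is refused whole. The fingers move at their own pace and stop on an object; the grip force is fixed at half the most. Time passes only in rows, so rows that do not move let the fingers close. It gives the time, the measured TCP pose, the force and the opening at its end, in the units of the state.
- get_obs(): the state, without advancing time (a new reading comes with each control period).
- camera(name): name is "side" or "top" or "wrist"; returns a dict with "frame" (420x560x3 uint8, red, green, blue), "depth" (420x560 float32, m along the optical axis (not along the pixel's ray), 0 where there is no reading), "fx", "fy", "cx", "cy" (pixels), "camera_from_world" (4x4, takes a point from world to camera coordinates). Camera axes: x right, y up, looking along -z (the intrinsics and any distortion apply to the point x, -y, -z); pixel columns grow to the right and rows downward; lengths in m; the calibration is good to about 2 mm. A picture is of the moment at which its call begins.
- job_done(): hands the job in, once; it reports no verdict.
Trained networks look in a picture, given as the dict that the camera call returned (one of the last four; its "shot" number tells which), for a name from the list of things; names that differ only in an ending like _2 or _b are one class to them, and where a whole thing is asked for, a point or a joint stands for the part that bears it (a point fixed in the world has none). Each returns a list of dicts, best first, with "confidence" (0 to 1); they miss things now and then, are a little off and sometimes report something else, mostly with a low value. They report only what shows in the picture. A call takes as long as a camera call. They do not tell look-alikes from the thing itself.
- search_frame(thing, picture): "centre" ([x, y, z] in m, in world coordinates, good to about 4 mm: the middle of the surface that is visible of it).
- pinpoint(thing, picture): "centre" ([x, y, z] in m, in world coordinates, good to about 4 mm: a listed point, or the origin of a listed thing).
The state is a dict: "clock": time; "joint_pos": joint angles; "joint_vel": joint speeds; "tau": joint torques, N m; "eef_pos": TCP position; "tool_rot": TCP orientation; "ft_force": force on the tool from outside, world axes, zero at the start; "ft_torque": the same for the moment, N m; "grip_width": finger opening in m.
Only numpy, scipy, OpenCV 4.12 (cv2) and the standard library are available. Lean on these libraries where they do the work, as an engineer would, in place of code of your own. Each camera call takes 0.05 s, during which the arm holds its last target. There are 200 camera calls.

## Working session

There is one attempt and no reset: what is moved stays moved. The work goes in short steps, Python scripts to look and compute and a tool call to move; the robot and the scene stay as the last step left them, time stands still between calls to the robot, and variables do not carry over. Pictures are saved under pics/ and viewed, about 12 in all and at most 16, crops included, and the job is handed in when it is done.

Besides the shell and the picture viewer there is one more tool, called after "Request:" by a JSON object that holds its "name" and its "arguments". play_rows: Moves the arm, as the interface text tells. Its arguments: {"type":"object","properties":{"plan":{"type":"array","items":{"type":"array","items":{"type":"number"}}}},"required":["plan"]}

```bash
mkdir -p pics; ls; cat > h.py <<'E'
from workcell import *
import numpy as np, cv2
from scipy.spatial.transform import Rotation as R
def save(p,n): cv2.imwrite('pics/'+n+'.png',p['frame'][:,:,::-1])
def cloud(p):
    d=p['depth'];v,u=np.mgrid[:d.shape[0],:d.shape[1]]
    P=np.stack([(u-p['cx'])/p['fx']*d,-(v-p['cy'])/p['fy']*d,-d,np.ones_like(d)],-1)
    return (P@np.linalg.inv(p['camera_from_world']).T)[...,:3]
def proj(p,X):
    c=p['camera_from_world']@np.append(X,1); return (p['cx']+p['fx']*c[0]/-c[2], p['cy']-p['fy']*c[1]/-c[2])
E
python3 - <<'E'
from h import *
o=get_obs();print({k:np.round(v,3) for k,v in o.items()})
for n in ['top','side']:
    p=camera(n);save(p,n+'0')
    print(n,p.keys(),p['fx'],p['fy'],p['cx'],p['cy'],np.round(p['camera_from_world'],3).tolist())
    for t in ['weight','square_caul','round_caul','lamination','weight_tray','square_tray','round_tray','drying_rack','glue_bowl','screwdriver']:
        for f in (pinpoint,):
            print(t,[(np.round(r['centre'],3).tolist(),round(r['confidence'],2),np.round(proj(p,r['centre'])).tolist()) for r in f(t,p)[:3]])
    np.save(n+'0.npy',cloud(p))
E
```

```text
pics
{'clock': np.float64(0.0), 'joint_pos': array([-1.108,  0.241,  0.004,  1.335,  0.   ,  1.571]), 'joint_vel': array([-0.   ,  0.   , -0.001,  0.001,  0.001, -0.   ]), 'tau': array([ 0.0000e+00, -3.7232e+01,  2.5241e+01,  1.7000e-02,  0.0000e+00,
       -0.0000e+00]), 'eef_pos': array([ 0.223, -0.447,  0.23 ]), 'tool_rot': array([-0.688, -0.163,  0.688, -0.161]), 'ft_force': array([ 0.218, -0.033, -0.243]), 'ft_torque': array([-0.   ,  0.042,  0.008]), 'grip_width': np.float64(0.085)}
top dict_keys(['frame', 'depth', 'fx', 'fy', 'cx', 'cy', 'camera_from_world', 'shot']) 394.35332907145465 394.35332907145465 275.2723191476474 207.57372830190295 [[0.026, -0.999, 0.022, -0.023], [0.988, 0.029, 0.154, -0.519], [-0.155, 0.018, 0.988, -1.033], [0.0, 0.0, 0.0, 1.0]]
weight [([0.487, -0.159, 0.075], 0.66, [332.0, 220.0])]
square_caul [([0.652, 0.0, 0.004], 0.61, [273.0, 164.0]), ([0.496, -0.106, 0.038], 0.49, [311.0, 217.0])]
round_caul [([0.342, -0.304, 0.001], 0.81, [380.0, 276.0]), ([0.325, -0.183, 0.0], 0.76, [337.0, 281.0]), ([0.336, -0.058, -0.002], 0.73, [291.0, 276.0])]
laminatio
[... 827 characters left out ...]
[311.0, 189.0])]
square_caul [([0.497, -0.112, 0.034], 0.63, [300.0, 204.0])]
round_caul [([0.325, -0.183, -0.001], 0.77, [355.0, 222.0]), ([0.333, -0.06, 0.001], 0.77, [332.0, 245.0]), ([0.344, -0.306, -0.0], 0.6, [369.0, 197.0])]
lamination [([0.487, -0.157, 0.012], 0.76, [310.0, 201.0]), ([0.649, 0.005, -0.004], 0.29, [241.0, 211.0])]
weight_tray [([0.646, -0.244, -0.001], 0.94, [287.0, 169.0])]
square_tray [([0.65, 0.004, -0.005], 0.74, [241.0, 211.0])]
round_tray [([0.647, 0.248, 0.006], 0.93, [188.0, 259.0])]
drying_rack [([0.467, 0.171, -0.0], 0.85, [250.0, 274.0])]
glue_bowl [([0.468, 0.438, -0.003], 0.69, [183.0, 346.0])]
screwdriver [([0.446, -0.452, -0.002], 0.73, [365.0, 161.0])]
```

View pics/top0.png

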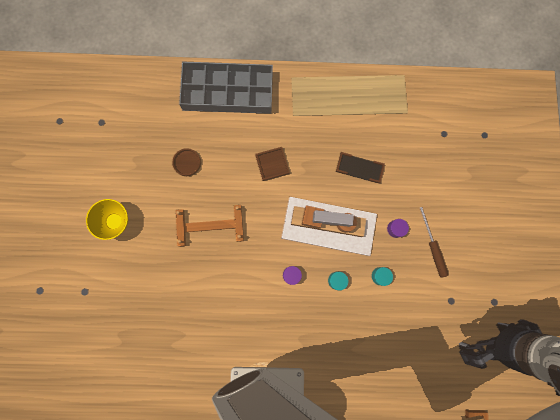

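View pics/side0.png

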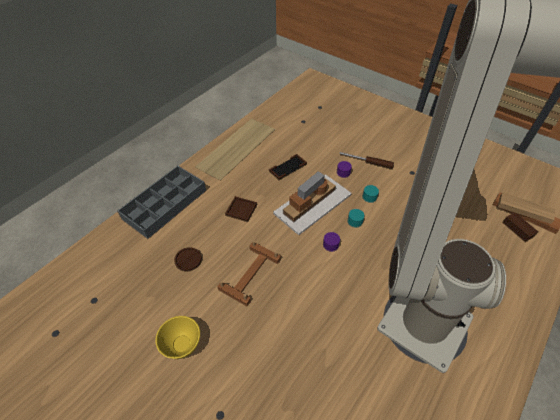

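The top view shows the stack on the white board at about (330,222). The weight tray is at (360,167), the square tray at (273,164), the round tray at (188,162) and the rack at (210,226). Round-caul candidates are purple at (398,228) and (293,275), turquoise at (339,281) and (383,276), and the wooden one in the stack at about (350,227). Only the wooden one, under the weight, fits the description. Next I'll measure the yaws.

```bash
cat > m.py <<'E'
from h import *
def rect(X,c,r,z0,z1,tag):
    m=(np.hypot(X[...,0]-c[0],X[...,1]-c[1])<r)&(X[...,2]>z0)&(X[...,2]<z1)
    P=X[m]
    if len(P)<8: print(tag,'few',len(P));return
    (cx,cy),(w,h),a=cv2.minAreaRect((P[:,:2]*1000).astype(np.float32))
    if w<h: w,h,a=h,w,a-90
    print(tag,len(P),'c',round(cx,1),round(cy,1),'size',round(w,1),round(h,1),'yaw',round(a,1),'z',np.round(np.percentile(P[:,2],[5,50,95])*1000,1))
E
python3 - <<'E'
from m import *
for n in ['top','side']:
    X=np.load(n+'0.npy')
    rect(X,(.487,-.157),.12,.1,.115,n+' weight')
    rect(X,(.487,-.157),.12,.066,.078,n+' cauls')
    rect(X,(.487,-.157),.14,.032,.042,n+' lam')
    rect(X,(.487,-.157),.16,.009,.017,n+' board')
    rect(X,(.648,-.247),.1,.007,.02,n+' wtray')
    rect(X,(.65,.002),.07,.007,.02,n+' stray')
    rect(X,(.648,.244),.07,.007,.02,n+' rtray')
    rect(X,(.468,.17),.13,.016,.05,n+' rack')
    rect(X,(.468,.17),.13,.03,.05,n+' dowels')
p=camera('top');f=p['frame']
a=cv2.resize(f[190:265,270:390],None,fx=5,fy=5,interpolation=cv2.INTER_CUBIC)
b=cv2.resize(f[140:190,160:400],None,fx=2.5,fy=2.5,interpolation=cv2.INTER_CUBIC)
cv2.imwrite('pics/crop1.png',np.vstack([a,b])[:,:,::-1])
E
```

```text
top weight 442 c 488.5 -156.9 size 100.7 28.8 yaw 85.3 z [104.5 108.  111.1]
top cauls 355 c 488.3 -152.9 size 140.6 51.5 yaw 80.9 z [68.7 72.2 75.6]
top lam 525 c 432.8 -146.5 size 200.1 161.8 yaw 81.4 z [33.1 36.2 39.8]
top board 2206 c 477.0 -161.2 size 257.5 254.1 yaw -56.4 z [ 9.6 12.3 15.5]
top wtray 220 c 637.4 -230.0 size 160.6 90.3 yaw 76.2 z [ 7.2 11.1 14.6]
top stray 335 c 652.8 9.3 size 94.2 87.2 yaw -75.2 z [ 7.2 10.3 14.6]
top rtray 270 c 648.6 247.5 size 79.3 78.8 yaw 86.6 z [ 7.2 10.  15.2]
top rack 552 c 469.7 171.5 size 179.9 99.6 yaw -83.7 z [18.9 22.6 39.9]
top dowels 36 c 469.4 171.6 size 167.8 84.6 yaw -83.7 z [36.9 41.6 45.1]
side weight 240 c 487.2 -155.9 size 102.9 31.1 yaw 85.7 z [102.6 106.4 109.8]
side cauls 220 c 480.6 -149.4 size 142.3 50.1 yaw 73.6 z [66.8 70.8 76.2]
side lam 309 c 433.3 -146.3 size 201.9 160.4 yaw 81.8 z [32.7 35.5 39.4]
side board 932 c 477.5 -158.4 size 259.2 251.9 yaw -57.2 z [ 9.3 11.4 14.9]
side wtray 93 c 648.4 -248.6 size 133.0 61.7 yaw 76.1 z [ 7.5 10.2 13.4]
side stray 177 c 651.5 3.6 size 83.7 80.6 yaw -72.6 z [ 7.4  9.8 13.4]
side rtray 150 c 647.0 247.5 size 79.7 78.2 yaw -81.5 z [ 7.4  9.8 12.8]
side rack 471 c 469.6 172.0 size 182.0 101.4 yaw -83.8 z [17.2 21.1 39.1]
side dowels 42 c 468.8 172.0 size 167.9 86.6 yaw -83.4 z [30.9 40.3 43.2]
```

View pics/crop1.png

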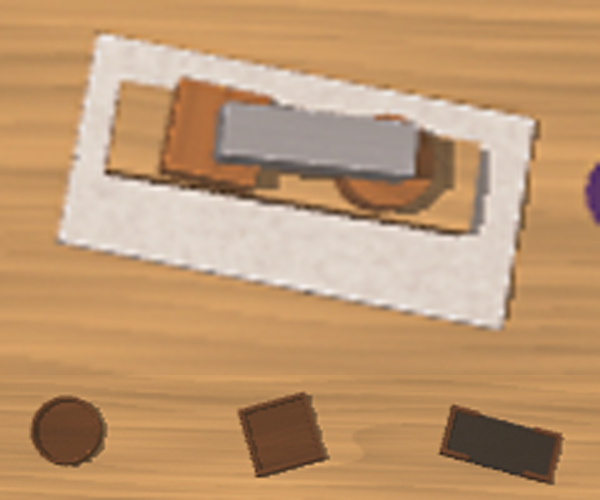

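The crop confirms the wooden round caul under the weight's right end and the square caul under its left end. I'll write a motion helper and plan the weight grasp.

```bash
cat >> h.py <<'E'
def go(pos,yaw=None,o=None):
    """pos mm, jaw yaw deg (mod 180): print tool-frame shift/turn from measured pose"""
    o=o or get_obs(); r=R.from_quat(o['tool_rot']); M=r.as_matrix()
    p=np.array(o['eef_pos'])*1000; jy=np.degrees(np.arctan2(M[1,1],M[0,1]))
    print('tcp',np.round(p,1),'jaw yaw',round(jy,1),'x axis',np.round(M[:,0],4),'q',np.round(o['joint_pos'],2),'w',round(o['grip_width']*1000,1),'F',np.round(o['ft_force'],1),'t',round(float(o['clock']),2))
    if pos is None: return
    d=0 if yaw is None else (yaw-jy+90)%180-90
    a=np.radians(-d)   # tool x points down
    # level: desired orientation exactly down with jaw yaw jy+d
    t=np.radians(jy+d); x=np.array([0,0,-1.]); y=np.array([np.cos(t),np.sin(t),0]); z=np.cross(x,y)
    D=np.stack([x,y,z],1); rv=R.from_matrix(M.T@D).as_rotvec()
    s=np.array(pos)-p
    print('turn rv',np.round(rv,4),'deg',round(np.degrees(np.linalg.norm(rv)),1),'| shift (after turn) xyz',np.round(D.T@s,1),'norm',round(np.linalg.norm(s),1))
E
python3 - <<'E'
from h import *
go([488,-156.5,200],-4.5)
go([488,-156.5,76],-4.5)
E
```

```text
tcp [ 223.2 -447.4  231.3] jaw yaw -63.5 x axis [ 0. -0. -1.] q [-1.11  0.24  0.    1.34  0.    1.57] w 85.5 F [-0.1  0.5 -1. ] t 1.15
turn rv [-1.0294  0.     -0.    ] deg 59.0 | shift (after turn) xyz [  31.3  241.1 -310.8] norm 394.6
tcp [ 223.2 -447.4  231.3] jaw yaw -63.5 x axis [ 0. -0. -1.] q [-1.11  0.24  0.    1.34  0.    1.57] w 85.5 F [-0.1  0.5 -1. ] t 1.15
turn rv [-1.0294  0.     -0.    ] deg 59.0 | shift (after turn) xyz [ 155.3  241.1 -310.8] norm 422.9
```

Request:
{"name": "play_rows", "arguments": {"plan": [[3,0,0,-0.103,0,0,-1],[3,0,0,-0.103,0,0,-1],[3,0,0,-0.103,0,0,-1],[3,0,0,-0.103,0,0,-1],[3,0,0,-0.103,0,0,-1],[3,0,0,-0.103,0,0,-1],[3,0,0,-0.103,0,0,-1],[3,0,0,-0.103,0,0,-1],[3,0,0,-0.103,0,0,-1],[3,0,0,-0.103,0,0,-1],[0,24,-31,0,0,0,-1],[0,24,-31,0,0,0,-1],[0,24,-31,0,0,0,-1],[0,24,-31,0,0,0,-1],[0,24,-31,0,0,0,-1],[0,24,-31,0,0,0,-1],[0,24,-31,0,0,0,-1],[0,24,-31,0,0,0,-1],[0,24,-31,0,0,0,-1],[0,24,-31,0,0,0,-1]]}}

```text
clock: 2.82
eef_pos: [0.4877, -0.1553, 0.2015]
tool_rot: [0.519, 0.48, -0.519, 0.48]
ft_force: [1.2, -0.0, 0.4]
grip_width: 0.0851
```

```bash
python3 - <<'E'
from m import *
p=camera('wrist');save(p,'wrist1');X=cloud(p);np.save('w1.npy',X)
rect(X,(.487,-.157),.12,.1,.115,'weight')
rect(X,(.487,-.157),.12,.066,.078,'cauls')
print([(np.round(r['centre'],3).tolist(),round(r['confidence'],2)) for r in pinpoint('weight',p)])
go([488,-156.5,76],-4.5)
E
```

```text
weight 4662 c 488.5 -157.2 size 99.5 28.0 yaw 85.0 z [108.5 109.6 110.7]
cauls 3126 c 488.8 -151.9 size 137.5 51.3 yaw 81.5 z [72.3 73.6 74.8]
[([0.489, -0.157, 0.072], 0.6)]
tcp [ 490.1 -153.   201.2] jaw yaw -4.0 x axis [ 0.0021  0.0011 -1.    ] q [-0.3   0.28 -0.02  1.27  0.    1.34] w 85.7 F [-0.9 -0.5  0.3] t 2.92
turn rv [ 0.0082 -0.0013 -0.002 ] deg 0.5 | shift (after turn) xyz [125.2  -1.8   3.7] norm 125.2
```

View pics/wrist1.png

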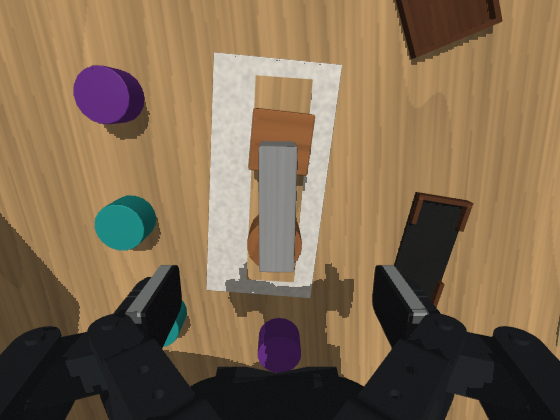

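The wrist view shows the weight centred at about (277,208), bridging the square caul (282,140) and the round caul (275,240). Purple and turquoise decoys lie beside the board. I'll descend part-way and let the arm settle.

Request:
{"name": "play_rows", "arguments": {"plan": [[15,0,0,0,0,0,-1],[20,0,0,0,0,0,-1],[20,0,0,0,0,0,-1],[10,0,0,0,0,0,-1],[0,0,0,0,0,0,-1],[0,0,0,0,0,0,-1]]}}

```text
clock: 3.42
eef_pos: [0.4861, -0.1574, 0.1362]
tool_rot: [-0.519, -0.48, 0.52, -0.48]
ft_force: [0.3, 0.4, 1.0]
grip_width: 0.0859
```

```bash
python3 - <<'E'
from m import *
go([488.5,-157,76],-5)
E
```

```text
tcp [ 486.1 -157.4  136.2] jaw yaw -4.5 x axis [-1.2e-03  3.0e-04 -1.0e+00] q [-0.31  0.32 -0.14  1.11 -0.    1.34] w 85.9 F [0.3 0.4 1. ] t 3.42
turn rv [ 0.0086 -0.0002  0.0012] deg 0.5 | shift (after turn) xyz [60.2  2.4 -0.6] norm 60.3
```

Request:
{"name": "play_rows", "arguments": {"plan": [[15,1,0,0.008,0,0,-1],[20,1,0,0,0,0,-1],[15,0,0,0,0,0,-1],[10,0,0,0,0,0,-1],[0,0,0,0,0,0,-1],[0,0,0,0,0,0,-1],[0,0,0,0,0,0,1],[0,0,0,0,0,0,1],[0,0,0,0,0,0,1],[0,0,0,0,0,0,1],[0,0,0,0,0,0,1],[0,0,0,0,0,0,1],[0,0,0,0,0,0,1],[0,0,0,0,0,0,1],[0,0,0,0,0,0,1],[0,0,0,0,0,0,1]]}}

```text
clock: 4.75
eef_pos: [0.4882, -0.1572, 0.0769]
tool_rot: [-0.521, -0.478, 0.521, -0.478]
ft_force: [-3.5, 0.4, 5.8]
grip_width: 0.0273
```

```bash
python3 - <<'E'
from m import *
go(None)
p=camera('wrist');save(p,'wrist2')
E
```

```text
tcp [ 488.2 -157.2   76.9] jaw yaw -4.9 x axis [-4.e-04 -2.e-04 -1.e+00] q [-0.31  0.39 -0.22  0.97 -0.    1.35] w 27.3 F [-3.5  0.4  5.8] t 4.75
```

View pics/wrist2.png

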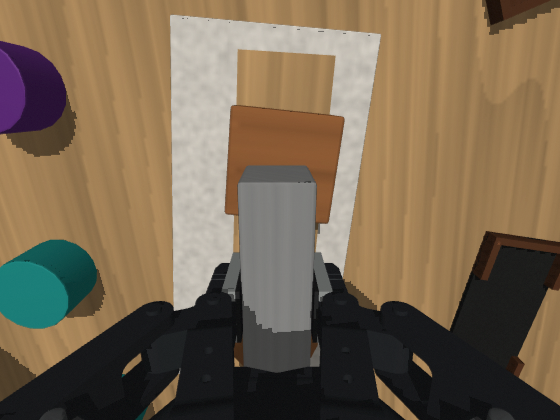

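The weight is held (width 27.3 mm). Lift.

Request:
{"name": "play_rows", "arguments": {"plan": [[-4,0,0,0,0,0,1],[-10,0,0,0,0,0,1],[-15,0,0,0,0,0,1],[-20,0,0,0,0,0,1],[-20,0,0,0,0,0,1],[-15,0,0,0,0,0,1],[-5,0,0,0,0,0,1],[0,0,0,0,0,0,1]]}}

```text
clock: 5.47
eef_pos: [0.4895, -0.1574, 0.1665]
tool_rot: [0.521, 0.477, -0.521, 0.479]
ft_force: [0.3, -0.8, -7.0]
grip_width: 0.0271
```

```bash
python3 - <<'E'
from m import *
go(None)
p=camera('wrist');save(p,'wrist3');X=cloud(p);np.save('w3.npy',X)
rect(X,(.648,-.248),.1,.007,.017,'wtray')
rect(X,(.65,.002),.065,.007,.017,'stray')
q=camera('top');save(q,'top3');Y=cloud(q);np.save('t3.npy',Y)
rect(Y,(.648,-.248),.08,.007,.017,'wtray')
rect(Y,(.65,.004),.058,.007,.017,'stray')
rect(Y,(.648,.246),.058,.007,.017,'rtray')
# dark-mask fits of trays
hsv=cv2.cvtColor(q['frame'],cv2.COLOR_RGB2HSV);dark=hsv[...,2]<115
for t,c,r in [('w',(.648,-.248),.085),('s',(.65,.003),.07),('r',(.648,.246),.06)]:
    m=dark&(np.hypot(Y[...,0]-c[0],Y[...,1]-c[1])<r)
    rect(Y[m][None],c,r,-.01,.03,'dark '+t)
E
```

```text
tcp [ 489.5 -157.4  166.5] jaw yaw -4.9 x axis [ 2.4e-03 -7.0e-04 -1.0e+00] q [-0.31  0.3  -0.08  1.18  0.    1.35] w 27.1 F [ 0.3 -0.8 -7. ] t 5.47
wtray 1531 c 648.8 -249.9 size 130.6 59.1 yaw 76.2 z [ 7.2 13.  14.6]
stray 1754 c 658.3 -17.4 size 81.2 38.2 yaw 17.4 z [ 7.1 12.7 14.6]
wtray 85 c 659.7 -206.1 size 59.0 41.2 yaw -14.4 z [ 7.6 11.4 14.8]
stray 306 c 652.5 3.5 size 81.2 80.0 yaw 17.1 z [ 7.3 10.5 15.3]
rtray 286 c 647.8 246.6 size 78.5 78.3 yaw 17.9 z [ 7.2  9.8 14.7]
dark w 288 c 651.5 -204.6 size 75.1 42.7 yaw -13.4 z [ 1.1  4.6 13.8]
dark s 801 c 651.8 1.5 size 83.8 81.2 yaw -73.3 z [ 1.4  5.9 14. ]
dark r 623 c 646.8 245.6 size 77.3 77.1 yaw -87.9 z [ 2.   6.5 13.9]
```

```bash
python3 - <<'E'
from m import *
go([648.8,-249.3,166],-13.8)
E
```

```text
tcp [ 487.9 -156.9  164.3] jaw yaw -4.9 x axis [-1.8e-03  6.0e-04 -1.0e+00] q [-0.31  0.31 -0.09  1.18  0.    1.35] w 27.2 F [-0.8 -0.3 -7.6] t 5.57
turn rv [ 0.1549 -0.0003  0.0019] deg 8.9 | shift (after turn) xyz [ -1.7 178.2  51.3] norm 185.5
```

Request:
{"name": "play_rows", "arguments": {"plan": [[0,0,0,0.077,0,0,1],[0,0,0,0.078,0,0,1],[0,10,3,0,0,0,1],[0,22,6.3,0,0,0,1],[0,28,8,0,0,0,1],[0,28,8,0,0,0,1],[0,28,8,0,0,0,1],[0,28,8,0,0,0,1],[0,22,6.3,0,0,0,1],[0,12.2,3.7,0,0,0,1],[0,0,0,0,0,0,1],[0,0,0,0,0,0,1],[25,0,0,0,0,0,1],[30,0,0,0,0,0,1],[30,0,0,0,0,0,1],[20,0,0,0,0,0,1],[15,0,0,0,0,0,1],[5,0,0,0,0,0,1],[0,0,0,0,0,0,1],[0,0,0,0,0,0,1]]}}

```text
clock: 7.23
eef_pos: [0.6491, -0.2492, 0.0407]
tool_rot: [-0.556, -0.436, 0.556, -0.436]
ft_force: [0.3, 0.1, -6.4]
grip_width: 0.0273
```

```bash
python3 - <<'E'
from m import *
go([648.8,-249.3,8.5],-13.8)
p=camera('wrist');save(p,'wrist4');X=cloud(p)
rect(X,(.648,-.248),.075,.002,.0165,'wtray')
p=camera('side');f=p['frame'];u,v=map(int,proj(p,[.648,-.249,.02]))
cv2.imwrite('pics/side4.png',np.hstack([cv2.resize(f[v-50:v+50,u-60:u+60],None,fx=4,fy=4),])[:,:,::-1])
E
```

```text
tcp [ 649.1 -249.2   40.7] jaw yaw -13.8 x axis [-3.e-04  2.e-04 -1.e+00] q [-0.37  0.75  0.32  1.14  0.    1.44] w 27.3 F [ 0.3  0.1 -6.4] t 7.23
turn rv [ 0.0001 -0.0001  0.0004] deg 0.0 | shift (after turn) xyz [32.2 -0.3  0.1] norm 32.2
wtray 12994 c 648.9 -244.1 size 149.8 141.3 yaw -13.9 z [ 2.1  4.5 14. ]
```

View pics/side4.png

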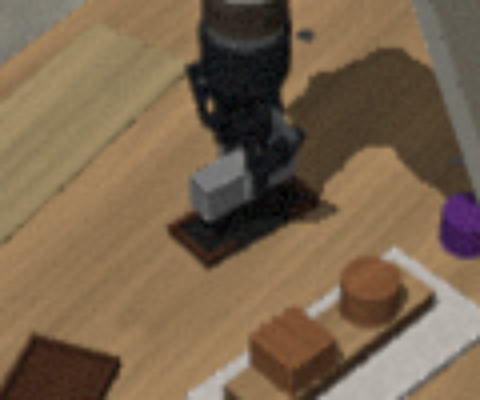

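The side view shows the weight held level, just above the tray and aligned with it, with both cauls still in place. I'll lower it slowly.

Request:
{"name": "play_rows", "arguments": {"plan": [[8,0,0,0,0,0,1],[8,0,0,0,0,0,1],[6,0,0,0,0,0,1],[4,0,0,0,0,0,1],[2,0,0,0,0,0,1],[1,0,0,0,0,0,1],[1,0,0,0,0,0,1],[0.7,0,0,0,0,0,1],[0,0,0,0,0,0,1],[0,0,0,0,0,0,1]]}}

```text
clock: 8.17
eef_pos: [0.6497, -0.2497, 0.0099]
tool_rot: [0.557, 0.436, -0.556, 0.436]
ft_force: [0.1, -0.7, -7.1]
grip_width: 0.027
```

Request:
{"name": "play_rows", "arguments": {"plan": [[0.5,0,0,0,0,0,1],[0.5,0,0,0,0,0,1],[0.5,0,0,0,0,0,1],[0,0,0,0,0,0,1],[0,0,0,0,0,0,1]]}}

```text
clock: 8.58
eef_pos: [0.6497, -0.2497, 0.009]
tool_rot: [0.557, 0.436, -0.556, 0.437]
ft_force: [-1.1, -0.4, -1.4]
grip_width: 0.0272
```

Contact: the load on the wrist dropped from −7 N to −1.4 N. Release and lift.

Request:
{"name": "play_rows", "arguments": {"plan": [[0,0,0,0,0,0,0.1],[0,0,0,0,0,0,0],[0,0,0,0,0,0,-0.1],[0,0,0,0,0,0,-0.2],[-2,0,0,0,0,0,-0.3],[-8,0,0,0,0,0,-0.4],[-15,0,0,0,0,0,-0.6],[-25,0,0,0,0,0,-1],[-30,0,0,0,0,0,-1],[-30,0,0,0,0,0,-1],[-30,0,0,0,0,0,-1],[-20,0,0,0,0,0,-1],[0,0,0,0,0,0,-1]]}}

```text
clock: 9.67
eef_pos: [0.6525, -0.2507, 0.176]
tool_rot: [0.559, 0.433, -0.554, 0.44]
ft_force: [-0.1, -0.4, 0.7]
grip_width: 0.0856
```

```bash
python3 - <<'E'
from m import *
p=camera('wrist');save(p,'wrist5');X=cloud(p)
rect(X,(.648,-.248),.08,.03,.05,'weight')
q=camera('top');Y=cloud(q);np.save('t5.npy',Y);save(q,'top5')
rect(X,(.5,-.11),.045,.066,.08,'sq w'); rect(X,(.48,-.205),.045,.066,.08,'rd w')
rect(Y,(.496,-.11),.045,.066,.08,'sq t'); rect(Y,(.48,-.2),.045,.066,.08,'rd t')
go([496,-112,160],-9)
E
```

```text
weight 3556 c 650.3 -250.0 size 100.3 28.0 yaw 76.1 z [40.3 41.6 42.7]
sq w 3625 c 503.3 -111.2 size 50.0 36.2 yaw 79.0 z [68.6 73.4 74.7]
rd w 3470 c 483.5 -200.0 size 49.7 49.3 yaw 39.0 z [69.4 73.5 74.7]
sq t 358 c 495.2 -108.6 size 50.3 50.2 yaw 79.9 z [69.4 72.1 74.8]
rd t 243 c 483.5 -194.6 size 49.0 40.5 yaw -11.4 z [68.7 72.1 75. ]
tcp [ 650.3 -249.9  170.2] jaw yaw -13.8 x axis [ 0.0035 -0.0014 -1.    ] q [-0.37  0.67  0.52  1.41 -0.    1.44] w 85.1 F [ 0.2  0.3 -0.5] t 9.77
turn rv [-0.0839  0.0006 -0.0037] deg 4.8 | shift (after turn) xyz [  10.2 -174.  -112.1] norm 207.2
```

The weight lies flat in its tray, with yaw and centre matching to about 1.5 mm. Next is the square caul.

Request:
{"name": "play_rows", "arguments": {"plan": [[0,0,0,-0.061,0,0,-1],[0,-10,-6.3,0,0,0,-1],[2,-25,-15.6,0,0,0,-1],[3,-32,-20,0,0,0,-1],[5,-32,-20,0,0,0,-1],[5,-32,-20,0,0,0,-1],[5,-25,-15.6,0,0,0,-1],[0,-15,-9,0,0,0,-1],[0,-6.5,-4,0,0,0,-1],[0,0,0,0,0,0,-1],[0,0,0,0,0,0,-1],[0,0,0,0,0,0,-1]]}}

```text
clock: 10.77
eef_pos: [0.4958, -0.1098, 0.1481]
tool_rot: [0.543, 0.453, -0.543, 0.453]
ft_force: [-0.4, -0.5, 0.3]
grip_width: 0.0854
```

```bash
python3 - <<'E'
from m import *
p=camera('wrist');save(p,'wrist6');X=cloud(p)
rect(X,(.496,-.11),.045,.066,.08,'sq w'); rect(X,(.483,-.2),.045,.066,.08,'rd w')
rect(X,(.65,.004),.058,.007,.017,'stray')
go([495.5,-109.5,41],-10.3)
E
```

```text
sq w 4877 c 495.4 -109.3 size 50.5 50.1 yaw 79.2 z [72.3 73.6 74.7]
rd w 2915 c 483.2 -199.6 size 49.7 49.1 yaw -61.4 z [69.5 73.6 74.6]
stray 4261 c 652.6 0.8 size 81.5 76.4 yaw 17.4 z [ 7.1  8.9 14.4]
tcp [ 495.8 -109.9  148. ] jaw yaw -10.4 x axis [ 9.e-04 -4.e-04 -1.e+00] q [-0.22  0.31 -0.13  1.13 -0.    1.53] w 85.6 F [ 0.4 -0.3  0.1] t 10.82
turn rv [-0.0011  0.0002 -0.0009] deg 0.1 | shift (after turn) xyz [107.   -0.4  -0.4] norm 107.0
```

Request:
{"name": "play_rows", "arguments": {"plan": [[15,0,0,0,0,0,-1],[25,0,0,0,0,0,-1],[25,0,0,0,0,0,-1],[20,0,0,0,0,0,-1],[15,0,0,0,0,0,-1],[7,0,0,0,0,0,-1],[0,0,0,0,0,0,-1],[0,0,0,0,0,0,-1],[0,0,0,0,0,0,1],[0,0,0,0,0,0,1],[0,0,0,0,0,0,1],[0,0,0,0,0,0,1],[0,0,0,0,0,0,1],[0,0,0,0,0,0,1],[0,0,0,0,0,0,1],[0,0,0,0,0,0,1]]}}

```text
clock: 12.15
eef_pos: [0.4958, -0.1093, 0.0424]
tool_rot: [0.544, 0.452, -0.542, 0.454]
ft_force: [-0.2, -0.6, 6.1]
grip_width: 0.0493
```

```bash
python3 - <<'E'
from m import *
go(None)
p=camera('side');f=p['frame'];u,v=map(int,proj(p,[.49,-.13,.05]))
cv2.imwrite('pics/side7.png',cv2.resize(f[v-50:v+50,u-60:u+60],None,fx=4,fy=4)[:,:,::-1])
E
```

```text
tcp [ 495.8 -109.3   42.4] jaw yaw -10.3 x axis [ 2.9e-03 -7.0e-04 -1.0e+00] q [-0.22  0.42 -0.28  0.87 -0.    1.53] w 49.3 F [-0.2 -0.6  6.1] t 12.15
```

View pics/side7.png

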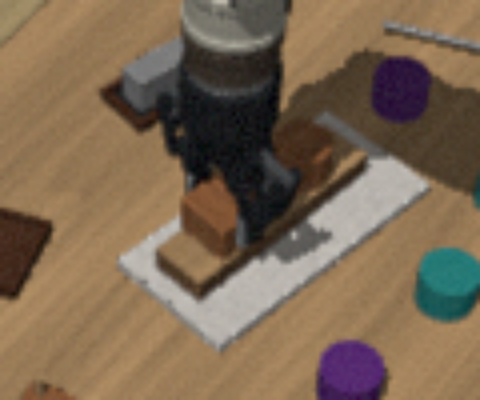

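The square caul is held (49.3 mm wide) with the fingertips around the blank's top edge level. Lift it.

Request:
{"name": "play_rows", "arguments": {"plan": [[-3,0,0,0,0,0,1],[-8,0,0,0,0,0,1],[-15,0,0,0,0,0,1],[-25,0,0,0,0,0,1],[-25,0,0,0,0,0,1],[-15,0,0,0,0,0,1],[-5,0,0,0,0,0,1],[0,0,0,0,0,0,1],[0,0,0,0,0,0,1]]}}

```text
clock: 12.95
eef_pos: [0.4941, -0.109, 0.1366]
tool_rot: [-0.543, -0.453, 0.543, -0.453]
ft_force: [0.2, -0.3, -0.3]
grip_width: 0.0493
```

```bash
python3 - <<'E'
from m import *
p=camera('wrist');X=cloud(p)
rect(X,(.483,-.2),.045,.066,.08,'rd w');rect(X,(.487,-.157),.12,.032,.042,'lam')
rect(X,(.65,.004),.058,.007,.017,'stray')
go([652.3,2,140],17.2);go([652.3,2,140],-10.4)
E
```

```text
rd w 316 c 479.4 -219.4 size 36.1 9.8 yaw -9.4 z [72.8 73.7 74.5]
lam 5368 c 488.1 -155.9 size 200.4 50.1 yaw 81.7 z [36.5 37.6 38.7]
stray 4423 c 653.4 -0.9 size 81.8 73.0 yaw 17.4 z [ 7.1  9.4 14.5]
tcp [ 493.6 -108.9  136. ] jaw yaw -10.3 x axis [-2.2e-03  5.0e-04 -1.0e+00] q [-0.22  0.32 -0.15  1.11 -0.    1.53] w 49.4 F [ 0.4  0.9 -0.6] t 13.0
turn rv [-0.4802 -0.0006  0.0022] deg 27.5 | shift (after turn) xyz [ -4.  184.4 -59. ] norm 193.6
tcp [ 493.6 -108.9  136. ] jaw yaw -10.3 x axis [-2.2e-03  5.0e-04 -1.0e+00] q [-0.22  0.32 -0.15  1.11 -0.    1.53] w 49.4 F [ 0.4  0.9 -0.6] t 13.0
turn rv [ 0.0015 -0.0001  0.0022] deg 0.2 | shift (after turn) xyz [  -4.   136.  -137.7] norm 193.6
```

Request:
{"name": "play_rows", "arguments": {"plan": [[0,0,0,-0.06,0,0,1],[0,0,0,-0.1,0,0,1],[0,0,0,-0.1,0,0,1],[0,0,0,-0.1,0,0,1],[0,0,0,-0.12,0,0,1],[0,12,-4,0,0,0,1],[0,25,-8,0,0,0,1],[0,30,-10,0,0,0,1],[0,30,-10,0,0,0,1],[0,30,-10,0,0,0,1],[0,25,-8,0,0,0,1],[0,18,-6,0,0,0,1],[0,11,-3,0,0,0,1],[0,2.5,-0.5,0,0,0,1],[0,0,0,0,0,0,1],[25,0,0,0,0,0,1],[30,0,0,0,0,0,1],[20,0,0,0,0,0,1],[10,0,0,0,0,0,1],[0,0,0,0,0,0,1]]}}

```text
clock: 14.67
eef_pos: [0.6492, 0.0014, 0.0487]
tool_rot: [0.419, 0.571, -0.422, 0.567]
ft_force: [0.6, -0.7, -1.4]
grip_width: 0.049
```

```bash
python3 - <<'E'
from m import *
go([652.3,2.8,11.5],17.2)
p=camera('wrist');X=cloud(p);save(p,'wrist8')
rect(X,(.652,.003),.058,.007,.017,'stray w')
rect(X,(.652,.003),.04,.05,.1,'caul w')
p=camera('side');f=p['frame'];X=cloud(p)
rect(X,(.652,.003),.058,.007,.017,'stray s')
u,v=map(int,proj(p,[.652,.003,.03]))
cv2.imwrite('pics/side8.png',cv2.resize(f[v-50:v+50,u-60:u+60],None,fx=4,fy=4)[:,:,::-1])
E
```

```text
tcp [649.2   1.4  48.7] jaw yaw 17.1 x axis [-7.1e-03 -1.0e-04 -1.0e+00] q [ 0.    0.66  0.17  1.09 -0.    1.27] w 49.0 F [ 0.6 -0.7 -1.4] t 14.67
turn rv [-0.002  -0.002   0.0068] deg 0.4 | shift (after turn) xyz [37.2  3.4 -0.4] norm 37.4
stray w 4146 c 648.1 15.8 size 80.7 53.3 yaw 17.0 z [ 7.1 13.  14.5]
caul w 20512 c 652.3 2.1 size 79.2 51.4 yaw 16.9 z [61.5 79.7 91.1]
stray s 121 c 650.9 3.6 size 82.9 79.9 yaw -72.3 z [ 7.2 10.  14. ]
```

View pics/side8.png

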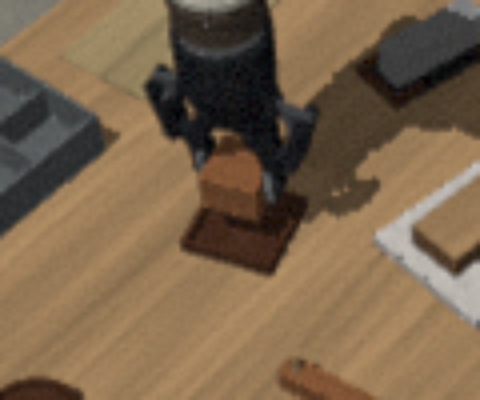

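View pics/wrist8.png

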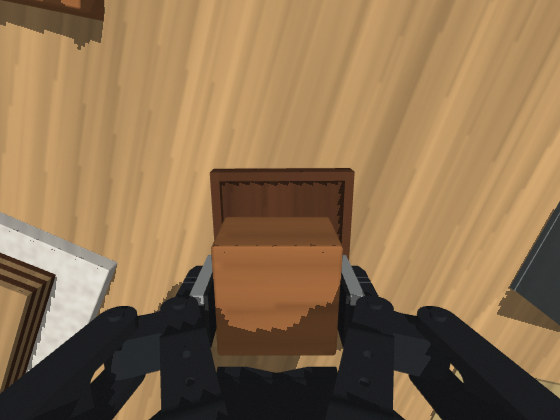

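The views show the caul level and squared up over the tray. I'll lower it.

Request:
{"name": "play_rows", "arguments": {"plan": [[10,0,0,0,0,0,1],[10,0,0,0,0,0,1],[6,0,0,0,0,0,1],[3,0,0,0,0,0,1],[0,0,0,0,0,0,1],[0,0,0,0,0,0,1],[0,0,0,0,0,0,1]]}}

```text
clock: 15.35
eef_pos: [0.6526, 0.002, 0.0234]
tool_rot: [0.42, 0.569, -0.42, 0.569]
ft_force: [0.7, -0.0, -0.5]
grip_width: 0.0488
```

Request:
{"name": "play_rows", "arguments": {"plan": [[4,0,0,0,0,0,1],[3,0,0,0,0,0,1],[2,0,0,0,0,0,1],[1,0,0,0,0,0,1],[0.5,0,0,0,0,0,1],[0,0,0,0,0,0,1],[0,0,0,0,0,0,1]]}}

```text
clock: 15.93
eef_pos: [0.6524, 0.002, 0.0126]
tool_rot: [0.42, 0.569, -0.42, 0.569]
ft_force: [0.3, 0.5, -1.7]
grip_width: 0.049
```

Request:
{"name": "play_rows", "arguments": {"plan": [[0.5,0,0,0,0,0,1],[0.5,0,0,0,0,0,1],[0,0,0,0,0,0,1],[0,0,0,0,0,0,1]]}}

```text
clock: 16.27
eef_pos: [0.6523, 0.002, 0.0116]
tool_rot: [0.42, 0.569, -0.42, 0.569]
ft_force: [-0.2, -1.1, 0.5]
grip_width: 0.049
```

Request:
{"name": "play_rows", "arguments": {"plan": [[0.5,0,0,0,0,0,1],[0.5,0,0,0,0,0,1],[0,0,0,0,0,0,1],[0,0,0,0,0,0,1]]}}

```text
clock: 16.6
eef_pos: [0.6524, 0.002, 0.0115]
tool_rot: [0.42, 0.569, -0.42, 0.569]
ft_force: [-3.9, 0.3, 5.1]
grip_width: 0.049
```

Contact at 5 N. Release and lift.

Request:
{"name": "play_rows", "arguments": {"plan": [[0,0,0,0,0,0,-0.25],[0,0,0,0,0,0,-0.35],[0,0,0,0,0,0,-0.45],[0,0,0,0,0,0,-0.55],[-2,0,0,0,0,0,-0.65],[-8,0,0,0,0,0,-0.8],[-15,0,0,0,0,0,-1],[-25,0,0,0,0,0,-1],[-30,0,0,0,0,0,-1],[-30,0,0,0,0,0,-1],[-25,0,0,0,0,0,-1],[-10,0,0,0,0,0,-1],[0,0,0,0,0,0,-1],[0,0,0,0,0,0,-1]]}}

```text
clock: 17.77
eef_pos: [0.6524, 0.002, 0.1556]
tool_rot: [0.42, 0.569, -0.42, 0.569]
ft_force: [-1.1, -0.1, -0.5]
grip_width: 0.0858
```

```bash
python3 - <<'E'
from m import *
p=camera('wrist');X=cloud(p);save(p,'wrist9')
rect(X,(.652,.003),.045,.035,.05,'caul w'); rect(X,(.652,.003),.058,.007,.017,'stray w')
p=camera('top');Y=cloud(p);np.save('t9.npy',Y);save(p,'top9')
rect(Y,(.652,.003),.045,.035,.05,'caul t');rect(Y,(.483,-.2),.045,.066,.08,'rd t')
rect(Y,(.648,.246),.058,.007,.017,'rtray')
go([483.4,-199.7,150],-8.4)
E
```

```text
caul w 3652 c 652.9 2.2 size 50.1 49.5 yaw 17.2 z [41.3 42.6 43.7]
stray w 2657 c 652.3 2.4 size 80.6 80.3 yaw -72.5 z [ 7.2 13.3 14.6]
caul t few 0
rd t 278 c 482.7 -198.9 size 48.0 47.8 yaw 45.2 z [68.9 72.3 75.3]
rtray 273 c 648.0 247.1 size 78.1 77.8 yaw -15.4 z [ 7.2 10.1 14.7]
tcp [651.    2.  153.2] jaw yaw 17.2 x axis [-0.0041  0.     -1.    ] q [0.   0.59 0.32 1.31 0.   1.27] w 85.4 F [ 0.6 -0.3 -0.8] t 17.87
turn rv [ 4.466e-01 -3.000e-04  4.100e-03] deg 25.6 | shift (after turn) xyz [   3.2 -136.3  224. ] norm 262.2
```

The square caul is flat and centred to 0.6 mm. Next is the round caul, at (483,−200).

Request:
{"name": "play_rows", "arguments": {"plan": [[0,0,0,0.06,0,0,-1],[0,0,0,0.11,0,0,-1],[0,0,0,0.11,0,0,-1],[0,0,0,0.11,0,0,-1],[0,0,0,0.0566,0,0,-1],[0,-7.7,12.2,0,0,0,-1],[0,-14,22.8,0,0,0,-1],[0,-19,31,0,0,0,-1],[0,-19,31,0,0,0,-1],[0,-19,31,0,0,0,-1],[0,-19,31,0,0,0,-1],[0,-16,26,0,0,0,-1],[0,-12,19.6,0,0,0,-1],[0,-8,13,0,0,0,-1],[0,-4,6.6,0,0,0,-1],[0,0,0,0,0,0,-1],[0,0,0,0,0,0,-1],[0,0,0,0,0,0,-1]]}}

```text
clock: 19.37
eef_pos: [0.4838, -0.1989, 0.1549]
tool_rot: [-0.535, -0.463, 0.535, -0.462]
ft_force: [0.7, 0.1, -0.1]
grip_width: 0.0852
```

```bash
python3 - <<'E'
from m import *
p=camera('wrist');X=cloud(p);save(p,'wrist10')
rect(X,(.483,-.2),.045,.066,.08,'rd w');rect(X,(.487,-.157),.12,.032,.042,'lam')
go([483.3,-199.7,42],-8.4)
E
```

```text
rd w 3551 c 482.7 -199.9 size 49.4 48.9 yaw 63.5 z [72.3 73.6 74.6]
lam 12874 c 488.0 -156.1 size 200.2 50.2 yaw 81.7 z [36.5 37.6 38.8]
tcp [ 484.  -198.8  155.1] jaw yaw -8.3 x axis [-4.e-04  5.e-04 -1.e+00] q [-0.39  0.33 -0.07  1.17  0.    1.33] w 85.6 F [0.1 0.8 0.7] t 19.42
turn rv [ 0.0015 -0.0004  0.0004] deg 0.1 | shift (after turn) xyz [113.1  -0.5   1. ] norm 113.1
```

Request:
{"name": "play_rows", "arguments": {"plan": [[15,-0.7,1,0,0,0,-1],[25,0,0,0,0,0,-1],[25,0,0,0,0,0,-1],[25,0,0,0,0,0,-1],[15,0,0,0,0,0,-1],[8,0,0,0,0,0,-1],[0,0,0,0,0,0,-1],[0,0,0,0,0,0,-1],[0,0,0,0,0,0,1],[0,0,0,0,0,0,1],[0,0,0,0,0,0,1],[0,0,0,0,0,0,1],[0,0,0,0,0,0,1],[0,0,0,0,0,0,1],[0,0,0,0,0,0,1],[0,0,0,0,0,0,1]]}}

```text
clock: 20.75
eef_pos: [0.4837, -0.2011, 0.0442]
tool_rot: [0.536, 0.461, -0.535, 0.463]
ft_force: [0.5, -0.2, 6.3]
grip_width: 0.0485
```

Request:
{"name": "play_rows", "arguments": {"plan": [[-3,0,0,0,0,0,1],[-8,0,0,0,0,0,1],[-15,0,0,0,0,0,1],[-25,0,0,0,0,0,1],[-25,0,0,0,0,0,1],[-15,0,0,0,0,0,1],[-5,0,0,0,0,0,1],[0,0,0,0,0,0,1],[0,0,0,0,0,0,1]]}}

```text
clock: 21.5
eef_pos: [0.4821, -0.2004, 0.1382]
tool_rot: [-0.535, -0.462, 0.535, -0.462]
ft_force: [-0.6, -0.1, -0.5]
grip_width: 0.0482
```

```bash
python3 - <<'E'
from m import *
p=camera('wrist');save(p,'wrist11')
q=camera('top');Y=cloud(q)
rect(Y,(.648,.246),.058,.007,.017,'rtray')
rect(Y,(.468,.17),.13,.03,.05,'dowels')
go([647.6,247,140],10);go([647.6,247,140],21)
E
```

```text
rtray 276 c 648.1 247.1 size 78.5 77.7 yaw 78.9 z [ 7.2 10.1 14.8]
dowels 39 c 469.5 171.4 size 166.8 84.7 yaw -83.5 z [31.3 41.  45.2]
tcp [ 481.4 -200.1  137.1] jaw yaw -8.4 x axis [-0.0027  0.0011 -1.    ] q [-0.39  0.34 -0.11  1.12  0.    1.32] w 48.2 F [-0.4 -0.1 -1.3] t 21.6
turn rv [-0.3212 -0.0012  0.0027] deg 18.4 | shift (after turn) xyz [  -2.9  241.3 -411.5] norm 477.0
tcp [ 481.4 -200.1  137.1] jaw yaw -8.4 x axis [-0.0027  0.0011 -1.    ] q [-0.39  0.34 -0.11  1.12  0.    1.32] w 48.2 F [-0.4 -0.1 -1.3] t 21.6
turn rv [-0.5132 -0.0015  0.0026] deg 29.4 | shift (after turn) xyz [  -2.9  315.4 -357.9] norm 477.0
```

View pics/wrist11.png

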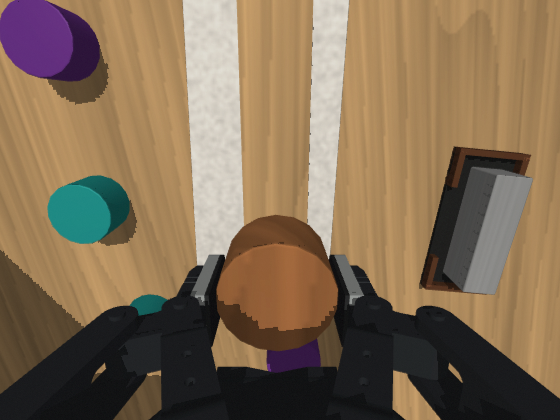

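The round caul is held level, seen from above. Carry it to the round tray.

Request:
{"name": "play_rows", "arguments": {"plan": [[0,0,0,-0.06,0,0,1],[0,0,0,-0.11,0,0,1],[0,0,0,-0.12,0,0,1],[0,0,0,-0.12,0,0,1],[0,0,0,-0.103,0,0,1],[0,10,-11.4,0,0,0,1],[0,20,-22.8,0,0,0,1],[0,26,-29.6,0,0,0,1],[0,26,-29.6,0,0,0,1],[0,26,-29.6,0,0,0,1],[0,26,-29.6,0,0,0,1],[0,26,-29.6,0,0,0,1],[0,26,-29.6,0,0,0,1],[0,26,-29.6,0,0,0,1],[0,26,-29.6,0,0,0,1],[0,26,-29.6,0,0,0,1],[0,20,-22.8,0,0,0,1],[0,12,-13.7,0,0,0,1],[0,10,-11.4,0,0,0,1],[0,8,-9.1,0,0,0,1]]}}

```text
clock: 23.27
eef_pos: [0.6467, 0.2475, 0.1359]
tool_rot: [0.399, 0.584, -0.401, 0.582]
ft_force: [0.4, -0.5, 0.3]
grip_width: 0.0482
```

Request:
{"name": "play_rows", "arguments": {"plan": [[0,0,0,0,0,0,1],[20,0,0,0,0,0,1],[30,0,0,0,0,0,1],[20,0,0,0,0,0,1],[10,0,0,0,0,0,1],[0,0,0,0,0,0,1],[0,0,0,0,0,0,1],[0,0,0,0,0,0,1]]}}

```text
clock: 23.93
eef_pos: [0.6486, 0.2458, 0.0601]
tool_rot: [0.401, 0.582, -0.4, 0.583]
ft_force: [0.5, 1.1, -0.9]
grip_width: 0.0485
```

```bash
python3 - <<'E'
from m import *
go([648,247,14],21)
p=camera('wrist');X=cloud(p);save(p,'wrist12')
p=camera('side');f=p['frame']
u,v=map(int,proj(p,[.648,.247,.03]))
s=cv2.resize(f[v-50:v+50,u-60:u+60],None,fx=3,fy=3)
w=cv2.resize(cv2.cvtColor(cv2.imread('pics/wrist12.png'),cv2.COLOR_BGR2RGB),(400,300))
cv2.imwrite('pics/c12.png',np.hstack([s,w])[:,:,::-1])
E
```

```text
tcp [648.6 245.8  60.1] jaw yaw 21.0 x axis [ 2.2e-03  8.0e-04 -1.0e+00] q [ 0.36  0.73  0.33  1.17 -0.    1.57] w 48.5 F [ 0.5  1.1 -0.9] t 23.93
turn rv [-0.0006  0.     -0.0023] deg 0.1 | shift (after turn) xyz [46.1 -0.1 -1.4] norm 46.1
```

View pics/c12.png

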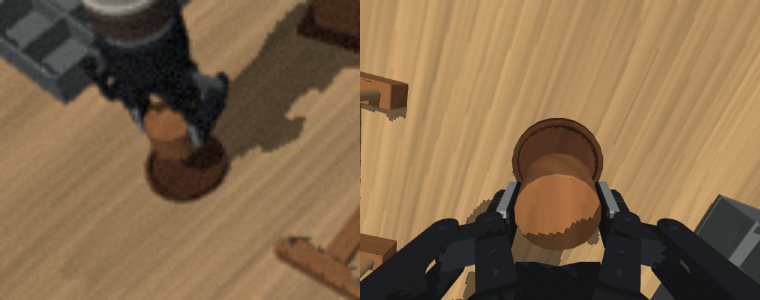

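The caul is over the round tray, level and roughly centred. Lower it.

Request:
{"name": "play_rows", "arguments": {"plan": [[8,0,-0.8,0,0,0,1],[12,0,0,0,0,0,1],[12,0,0,0,0,0,1],[7,0,0,0,0,0,1],[4,0,0,0,0,0,1],[1.5,0,0,0,0,0,1],[1,0,0,0,0,0,1],[0,0,0,0,0,0,1],[0,0,0,0,0,0,1],[0,0,0,0,0,0,1]]}}

```text
clock: 24.87
eef_pos: [0.647, 0.2465, 0.0133]
tool_rot: [0.4, 0.583, -0.401, 0.583]
ft_force: [-2.9, -0.7, 3.6]
grip_width: 0.0485
```

Request:
{"name": "play_rows", "arguments": {"plan": [[0.5,0,0,0,0,0,1],[0.5,0,0,0,0,0,1],[0,0,0,0,0,0,1],[0,0,0,0,0,0,1]]}}

```text
clock: 25.2
eef_pos: [0.647, 0.2465, 0.0132]
tool_rot: [0.401, 0.583, -0.401, 0.583]
ft_force: [-4.2, -2.0, 7.6]
grip_width: 0.0486
```

Contact confirmed. Release and lift.

Request:
{"name": "play_rows", "arguments": {"plan": [[-0.5,0,0,0,0,0,1],[0,0,0,0,0,0,-0.25],[0,0,0,0,0,0,-0.35],[0,0,0,0,0,0,-0.45],[0,0,0,0,0,0,-0.55],[-2,0,0,0,0,0,-0.65],[-8,0,0,0,0,0,-0.8],[-15,0,0,0,0,0,-1],[-25,0,0,0,0,0,-1],[-30,0,0,0,0,0,-1],[-30,0,0,0,0,0,-1],[-25,0,0,0,0,0,-1],[-10,0,0,0,0,0,-1],[0,0,0,0,0,0,-1],[0,0,0,0,0,0,-1]]}}

```text
clock: 26.45
eef_pos: [0.6474, 0.2466, 0.1576]
tool_rot: [0.401, 0.583, -0.4, 0.583]
ft_force: [-0.8, -0.2, -0.7]
grip_width: 0.0855
```

```bash
python3 - <<'E'
from m import *
p=camera('wrist');X=cloud(p);save(p,'wrist13')
rect(X,(.648,.247),.045,.035,.05,'caul w'); rect(X,(.648,.247),.058,.007,.017,'rtray w')
q=camera('top');Y=cloud(q);save(q,'top13')
for n,Z in (('w',X),('t',Y)): 
    rect(Z,(.487,-.157),.115,.033,.042,'lam '+n); rect(Z,(.4695,.1715),.11,.033,.05,'dowels '+n); rect(Z,(.4695,.1715),.12,.018,.05,'rack '+n)
go([488,-156,150],-8.3)
E
```

```text
caul w 2804 c 647.8 247.1 size 49.6 48.6 yaw -71.4 z [41.3 42.6 43.7]
rtray w 2020 c 648.3 246.7 size 79.0 78.4 yaw -67.6 z [ 7.2 13.  14.5]
lam w few 4
dowels w 421 c 471.8 171.1 size 167.8 82.6 yaw -83.7 z [33.8 39.9 44.4]
rack w 5698 c 469.5 170.8 size 180.4 101.5 yaw -83.6 z [20.7 23.7 37.2]
lam t 1265 c 488.1 -155.2 size 200.3 50.7 yaw 81.5 z [33.6 36.4 39.6]
dowels t 17 c 478.6 91.3 size 84.8 5.7 yaw 6.0 z [35.5 42.  45.2]
rack t 261 c 478.2 92.2 size 98.6 20.1 yaw 6.3 z [19.6 22.7 38.8]
tcp [646.1 246.1 155.1] jaw yaw 21.0 x axis [-0.0039 -0.0015 -1.    ] q [0.36 0.67 0.48 1.38 0.   1.57] w 85.5 F [-0.3 -0.4 -0.5] t 26.55
turn rv [0.5112 0.001  0.0041] deg 29.3 | shift (after turn) xyz [  5.1 -98.4 420.7] norm 432.0
```

The round caul is flat and centred to under 1 mm. Last is the blank.

Request:
{"name": "play_rows", "arguments": {"plan": [[0,0,0,0.06,0,0,-1],[0,0,0,0.11,0,0,-1],[0,0,0,0.12,0,0,-1],[0,0,0,0.12,0,0,-1],[0,0,0,0.101,0,0,-1],[0,-2.8,12,0,0,0,-1],[0,-5.7,24,0,0,0,-1],[0,-8.5,36,0,0,0,-1],[0,-8.5,36,0,0,0,-1],[0,-8.5,36,0,0,0,-1],[0,-8.5,36,0,0,0,-1],[0,-8.5,36,0,0,0,-1],[0,-8.5,36,0,0,0,-1],[0,-8.5,36,0,0,0,-1],[0,-8.5,36,0,0,0,-1],[0,-8.5,36,0,0,0,-1],[0,-6.6,28,0,0,0,-1],[0,-4.2,18,0,0,0,-1],[0,-2.3,10,0,0,0,-1],[0,-1.2,5.4,0,0,0,-1]]}}

```text
clock: 28.22
eef_pos: [0.4867, -0.157, 0.156]
tool_rot: [-0.535, -0.463, 0.536, -0.461]
ft_force: [-0.1, -0.2, -0.0]
grip_width: 0.0854
```

Request:
{"name": "play_rows", "arguments": {"plan": [[0,0,0,0,0,0,-1],[15,0,0,0,0,0,-1],[25,0,0,0,0,0,-1],[15,0,0,0,0,0,-1],[0,0,0,0,0,0,-1],[0,0,0,0,0,0,-1],[0,0,0,0,0,0,-1]]}}

```text
clock: 28.8
eef_pos: [0.4892, -0.1555, 0.1033]
tool_rot: [0.535, 0.463, -0.534, 0.463]
ft_force: [-0.5, -0.1, 0.2]
grip_width: 0.0856
```

```bash
python3 - <<'E'
from m import *
p=camera('wrist');X=cloud(p);save(p,'wrist14')
rect(X,(.487,-.157),.115,.033,.042,'lam w'); q=camera('top');rect(cloud(q),(.487,-.157),.115,.033,.042,'lam t')
go([488,-156,15],-8.35)
E
```

```text
lam w 21194 c 488.0 -155.9 size 200.0 50.2 yaw 81.7 z [36.6 37.6 38.7]
lam t 632 c 494.4 -112.2 size 113.2 50.2 yaw 81.9 z [33.9 36.4 39.1]
tcp [ 489.5 -156.   103.9] jaw yaw -8.2 x axis [ 2.4e-03 -7.0e-04 -1.0e+00] q [-0.31  0.36 -0.18  1.03  0.    1.41] w 85.5 F [ 0.4  0.4 -0.5] t 28.9
turn rv [ 0.0021  0.0003 -0.0025] deg 0.2 | shift (after turn) xyz [88.9 -1.5  0.2] norm 88.9
```

Request:
{"name": "play_rows", "arguments": {"plan": [[15,0,0,-0.001,0,0,-1],[25,0,0,0,0,0,-1],[25,0,0,0,0,0,-1],[15,0,0,0,0,0,-1],[8,0,0,0,0,0,-1],[3,0,0,0,0,0,-1],[0,0,0,0,0,0,-1],[0,0,0,0,0,0,-1],[0,0,0,0,0,0,-1]]}}

```text
clock: 29.65
eef_pos: [0.4895, -0.1565, 0.013]
tool_rot: [0.535, 0.462, -0.534, 0.464]
ft_force: [0.1, 0.3, 0.3]
grip_width: 0.0853
```

Request:
{"name": "play_rows", "arguments": {"plan": [[1.5,-1.3,0,0,0,0,-1],[0,0,0,0,0,0,-1],[0,0,0,0,0,0,1],[0,0,0,0,0,0,1],[0,0,0,0,0,0,1],[0,0,0,0,0,0,1],[0,0,0,0,0,0,1],[0,0,0,0,0,0,1],[0,0,0,0,0,0,1],[0,0,0,0,0,0,1]]}}

```text
clock: 30.48
eef_pos: [0.4875, -0.1561, 0.0105]
tool_rot: [0.535, 0.463, -0.534, 0.463]
ft_force: [0.5, 0.5, 5.8]
grip_width: 0.049
```

```bash
python3 - <<'E'
from m import *
go(None)
p=camera('wrist');X=cloud(p);save(p,'wrist15')
p=camera('side');f=p['frame']
u,v=map(int,proj(p,[.488,-.156,.03]))
s=cv2.resize(f[v-50:v+50,u-60:u+60],None,fx=3,fy=3)
w=cv2.resize(cv2.cvtColor(cv2.imread('pics/wrist15.png'),cv2.COLOR_BGR2RGB),(400,300))
cv2.imwrite('pics/c15.png',np.hstack([s,w])[:,:,::-1])
E
```

```text
tcp [ 487.5 -156.1   10.5] jaw yaw -8.2 x axis [ 1.e-03 -3.e-04 -1.e+00] q [-0.31  0.47 -0.29  0.81  0.    1.4 ] w 49.0 F [0.5 0.5 5.8] t 30.48
```

View pics/c15.png

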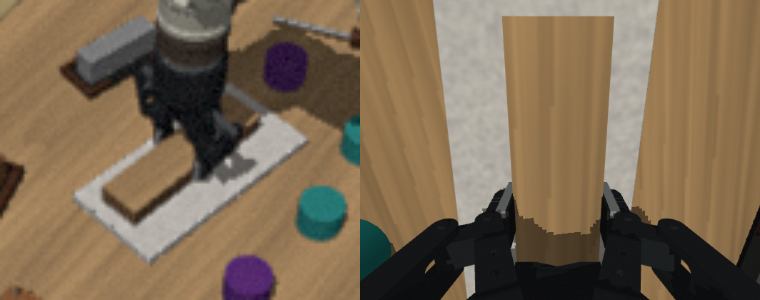

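The blank is gripped at its middle (49 mm). Lift.

Request:
{"name": "play_rows", "arguments": {"plan": [[-3,0,0,0,0,0,1],[-6,0,0,0,0,0,1],[-12,0,0,0,0,0,1],[-20,0,0,0,0,0,1],[-25,0,0,0,0,0,1],[-25,0,0,0,0,0,1],[-20,0,0,0,0,0,1],[-12,0,0,0,0,0,1],[-5,0,0,0,0,0,1],[0,0,0,0,0,0,1],[0,0,0,0,0,0,1],[0,0,0,0,0,0,1]]}}

```text
clock: 31.58
eef_pos: [0.4859, -0.1556, 0.1367]
tool_rot: [-0.534, -0.464, 0.535, -0.462]
ft_force: [0.0, -0.4, -3.5]
grip_width: 0.049
```

```bash
python3 - <<'E'
from m import *
p=camera('wrist');X=cloud(p);save(p,'wrist16');z=get_obs()['eef_pos'][2]
go([469.5,171.2,138],6.35)
m=(np.hypot(X[...,0]-.488,X[...,1]+.156)<.13)&(X[...,2]>z+.015)&(X[...,2]<z+.045)&(X[...,1]>-.12)
P=X[m];A=np.c_[P[:,:2],np.ones(len(P))];c=np.linalg.lstsq(A,P[:,2],rcond=None)[0];print(len(P),'slopes deg',np.degrees(c[:2]),P[:,:2].min(0),P[:,:2].max(0), P[:,2].mean()-z)
E
```

```text
tcp [ 485.9 -155.6  136.6] jaw yaw -8.2 x axis [-2.9e-03  9.0e-04 -1.0e+00] q [-0.31  0.32 -0.14  1.11 -0.    1.4 ] w 49.1 F [ 0.9  0.1 -1.8] t 31.63
turn rv [-0.2544 -0.0009  0.003 ] deg 14.6 | shift (after turn) xyz [  -1.4   19.8 -326.6] norm 327.2
27783 slopes deg [-0.15109172  0.03939168] [ 0.46664023 -0.11999995] [ 0.52584194 -0.05315502] 0.02718996506516788
```

Request:
{"name": "play_rows", "arguments": {"plan": [[0,0,0,-0.06,0,0,1],[0,0,0,-0.1,0,0,1],[0,0,0,-0.094,0,0,1],[0,0.6,-10,0,0,0,1],[0,1.1,-20,0,0,0,1],[0,1.7,-30,0,0,0,1],[0,1.7,-30,0,0,0,1],[0,1.7,-30,0,0,0,1],[0,1.7,-30,0,0,0,1],[0,1.7,-30,0,0,0,1],[0,1.7,-30,0,0,0,1],[0,1.7,-30,0,0,0,1],[0,1.7,-30,0,0,0,1],[0,1.3,-24,0,0,0,1],[0,0.9,-16,0,0,0,1],[0,0.5,-10,0,0,0,1],[0,0.3,-7.2,0,0,0,1],[0,0,0,0,0,0,1],[0,0,0,0,0,0,1],[0,0,0,0,0,0,1]]}}

```text
clock: 33.3
eef_pos: [0.469, 0.1704, 0.1379]
tool_rot: [0.472, 0.526, -0.472, 0.526]
ft_force: [-0.3, -0.2, -1.0]
grip_width: 0.0488
```

Request:
{"name": "play_rows", "arguments": {"plan": [[15,0,0,0,0,0,1],[25,0,0,0,0,0,1],[15,0,0,0,0,0,1],[7,0,0,0,0,0,1],[0,0,0,0,0,0,1],[0,0,0,0,0,0,1],[0,0,0,0,0,0,1]]}}

```text
clock: 33.88
eef_pos: [0.4702, 0.1712, 0.0772]
tool_rot: [0.472, 0.526, -0.471, 0.527]
ft_force: [0.5, -0.5, -1.4]
grip_width: 0.0488
```

```bash
python3 - <<'E'
from m import *
go([469.5,171.2,20],6.35)
p=camera('top');X=cloud(p);z=get_obs()['eef_pos'][2]
rect(X,(.4695,.1715),.115,z+.018,z+.032,'lam t')
s=p['frame'];u,v=map(int,proj(p,[.47,.171,.05]));s=cv2.resize(s[v-50:v+50,u-65:u+65],None,fx=3,fy=3)
p=camera('side');f=p['frame'];u,v=map(int,proj(p,[.47,.171,.05]))
f=cv2.resize(f[v-50:v+50,u-65:u+65],None,fx=3,fy=3)
cv2.imwrite('pics/c17.png',np.hstack([s,f])[:,:,::-1])
E
```

```text
tcp [470.2 171.2  77.2] jaw yaw 6.3 x axis [ 1.9e-03  7.0e-04 -1.0e+00] q [ 0.35  0.36 -0.25  0.95 -0.    1.81] w 48.8 F [ 0.5 -0.5 -1.4] t 33.88
turn rv [-0.0012 -0.0004 -0.002 ] deg 0.1 | shift (after turn) xyz [57.2 -0.7 -0.1] norm 57.2
lam t 633 c 476.9 116.0 size 86.8 50.3 yaw -83.8 z [ 99.7 103.2 106. ]
```

View pics/c17.png

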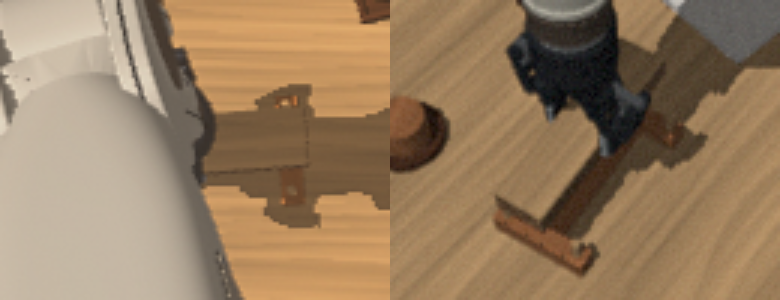

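The blank sits between the dowels, aligned with the rack. Lower it.

Request:
{"name": "play_rows", "arguments": {"plan": [[10,0,0,0,0,0,1],[15,0,0,0,0,0,1],[14,0,0,0,0,0,1],[8,0,0,0,0,0,1],[4,0,0,0,0,0,1],[2,0,0,0,0,0,1],[1,0,0,0,0,0,1],[0,0,0,0,0,0,1],[0,0,0,0,0,0,1],[0,0,0,0,0,0,1]]}}

```text
clock: 34.82
eef_pos: [0.4697, 0.1715, 0.0227]
tool_rot: [0.472, 0.527, -0.471, 0.527]
ft_force: [-0.0, 0.7, -1.3]
grip_width: 0.049
```

Request:
{"name": "play_rows", "arguments": {"plan": [[1,0,0,0,0,0,1],[0.7,0,0,0,0,0,1],[0.5,0,0,0,0,0,1],[0,0,0,0,0,0,1],[0,0,0,0,0,0,1]]}}

```text
clock: 35.23
eef_pos: [0.4694, 0.1713, 0.0205]
tool_rot: [0.472, 0.527, -0.471, 0.527]
ft_force: [-1.4, -0.6, 5.5]
grip_width: 0.0485
```

Request:
{"name": "play_rows", "arguments": {"plan": [[0,0,0,0,0,0,-0.25],[0,0,0,0,0,0,-0.35],[0,0,0,0,0,0,-0.45],[0,0,0,0,0,0,-0.55],[-2,0,0,0,0,0,-0.65],[-8,0,0,0,0,0,-0.8],[-15,0,0,0,0,0,-1],[-25,0,0,0,0,0,-1],[-30,0,0,0,0,0,-1],[-30,0,0,0,0,0,-1],[-25,0,0,0,0,0,-1],[-15,0,0,0,0,0,-1],[0,0,0,0,0,0,-1],[0,0,0,0,0,0,-1],[0,0,0,0,0,0,-1]]}}

```text
clock: 36.48
eef_pos: [0.4685, 0.171, 0.1693]
tool_rot: [0.471, 0.527, -0.472, 0.527]
ft_force: [-1.2, 0.3, -0.1]
grip_width: 0.0855
```

```bash
python3 - <<'E'
from m import *
go(None)
p=camera('wrist');X=cloud(p)
rect(X,(.4695,.1715),.115,.0435,.052,'lam w'); rect(X,(.4695,.1715),.13,.018,.03,'battens w')
t=camera('top');Y=cloud(t);save(t,'top18')
rect(Y,(.648,.246),.04,.033,.05,'round t');rect(Y,(.652,.003),.04,.033,.05,'square t');rect(Y,(.648,-.249),.07,.033,.05,'weight t')
p=camera('side');save(p,'side18')
E
```

```text
tcp [468.5 171.  169.3] jaw yaw 6.3 x axis [-1.1e-03 -4.0e-04 -1.0e+00] q [ 0.35  0.28 -0.11  1.18  0.    1.81] w 85.5 F [-1.2  0.3 -0.1] t 36.48
lam w 14089 c 469.2 171.5 size 199.5 85.6 yaw -83.8 z [46.5 47.6 48.8]
battens w 1922 c 469.5 170.7 size 179.3 100.3 yaw -83.7 z [22.  23.6 25. ]
round t 131 c 653.7 238.1 size 47.3 25.8 yaw 38.8 z [36.8 41.3 44.7]
square t 326 c 652.7 2.7 size 51.0 50.1 yaw 18.1 z [37.6 41.1 44.7]
weight t 369 c 649.9 -248.7 size 99.5 29.1 yaw 76.4 z [35.4 40.  43.4]
```

View pics/side18.png

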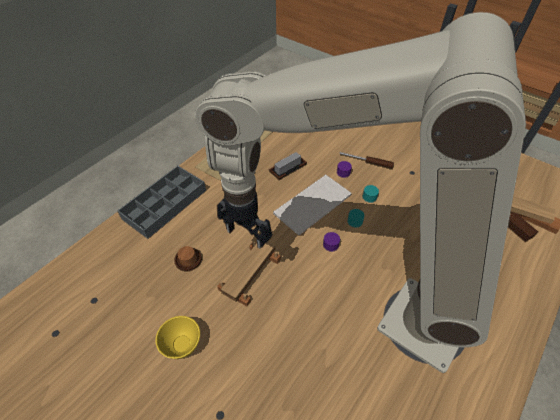

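Everything is in place: the blank lies level on the battens and the gripper is clear. Hand in.

```bash
python3 -c "
from workcell import *
print(job_done())"
```

```text
the job is handed in; nothing more can be done
None
```

I took the stack apart in the order asked and handed the job in at about 37 s on the robot's clock. I lowered each thing until the wrist force showed contact, then let go.

| Thing | Last check |
|---|---|
| Weight | Flat in the long tray, about 1.5 mm off centre, yaw matching to under 0.5° |
| Square caul | Flat in the square tray, 0.6 mm off centre |
| Round caul | Flat in the round tray, under 1 mm off centre |
| Blank | Level across both battens between the dowels, end overhangs equal to about 1 mm, yaw matching to 0.1° |

- **Left alone:** In the final side view the glue bowl, the screwdriver and the purple and turquoise look-alikes appear undisturbed. The gripper was open and clear.
- **Disagreements:** The last top view saw only part of the round caul (131 points), so that reading was poor. I relied on the earlier complete wrist reading instead. The rectangle fitted to the blank came out 86 mm wide rather than 50, most likely because it also took in the dowel tops. Its centre and length still agree with the rack. The wrist camera reads heights about 1.5 mm too high throughout.

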